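# Turn over the flip marker of the bin that has run empty

### The job

One of the three stock bins on the rack has run empty, but its flip marker still lies forward with the solid disc up. Using only your fingertips, push that marker up by its thumb tab and gently over its pivot until it lies flat over the bin's mouth with the open ring up, then take your hand away. Leave the other two markers, the stock and the things on the bench as they are.

Things in the scene. Friction and masses are not known exactly. Their poses are not given: they have to be found in the camera images.
- bin_empty: The bin that holds nothing. Dark grey open plastic pick bin, 160 deep (x), 118 wide (y), front wall 55 high, back and rear half of the sides 90 high. Origin: centre of its underside, 45 above the bench; x axis from its low front (robot side) to its back, y left, z up. The three bins are alike, hang fixed on the rack side by side, 128 apart, same yaw, in any order, each with a flip marker in front.
- bin_low: Same bin, with two loose brass fittings standing in it (two pieces left, so not empty), and its own flip marker.
- bin_full: Same bin, heaped with brass couplings to about 60 high, and its own flip marker.
- marker_empty (a joint): Flip marker of the empty bin, a hinged white plate (see tab_empty). In rad: 0 = lies level forward, towards the robot, in front of the bin, solid dark disc up; pi/2 = upright; pi = turned over, level over the bin's mouth, dark open ring up. Rubber-padded stops at 0 and pi. Stiff hinge: stays where it is left, wants about 0.8 N at the tab. Starts at 0 to 0.12.
- marker_low (a joint): Same kind of marker on the bin with two fittings; starts between 0 and 0.12, disc up.
- marker_full (a joint): Same kind of marker on the full bin; starts between 0 and 0.12, disc up.
- pivot_empty (a point): Middle of the level pivot pin (along the bin's y) of the empty bin's marker: 81 forward (-x) of and 68 above the bin's origin, 113 above the bench. Axes as the bin's. A steel clip under the plate reaches 24 forward and back of the pin; beyond it the plate hangs free, nothing under it down to the bench. Steel ears 50 to 53 left and right of the middle rise 8 above the pin.
- tab_empty (a point): Middle of the end of the empty bin's marker's thumb tab; moves with the marker. Plate: 92 wide (along the pin), 5 thick, reaches 62 from the pin; there the tab, 60 wide, 26 long, is bent 60 degrees to the disc side: its end lies 75 from the pin along the plate, 22 to the disc side, so with the marker forward it sticks up towards the robot. Edges rounded 3, 50 g, hard slippery plastic.
- rack: Blue sheet-steel bench stand under the bins, 190 deep, 400 wide, shelf 45 high, back plate 130 high. Fixed. Origin: centre of its underside; x axis from its front to its back.
- nipple_0: Brass hose fitting, 37 across, 51 high, standing loose in the bin with two fittings. Origin: centre of its underside.
- nipple_1: Second brass fitting like it, in the same bin.
- coupling: Loose brass hose coupling, 34 across, 46 high, standing on the bench in front of the bins. Origin: centre of its underside.
- pen: Black marker pen, 130 long, 16 thick, lying on the bench in front of the bins. Origin: underside, 10 from its middle.
- tape_roll: Cardboard tape core, 84 across, 48 high, standing on its end on the bench. Origin: centre of its underside.
- tape_gun: Black hand tape dispenser with a roll, lying on its side, about 150 x 190, 62 high. Origin: underside, about its middle.
- mug: White mug, 80 across, 92 high. Origin: centre of its underside.
- clipboard: Brown clipboard with ruled blank paper, 320 x 230, clip 20 high. Origin: centre of its underside.

How it is judged:
By the outcome, as a careful person would: the job done as asked, in the order asked, and still so for the second after the job is handed in, with the robot touching nothing.
It also fails if it takes over 45 s, if anything falls off the work surface, if the arm or the gripper's body presses on something with over 40 N, if the wrist force passes 120 N, or if a joint passes its speed limit or range.

### The arm

A 6-joint arm with a two-finger parallel gripper is mounted at the origin on the work surface. World frame = base frame: x ahead of the robot, y to its left, z up, the work surface at z = 0. Lengths are in m, angles in rad, forces in N, time in s.
With the tool pointing down it reaches from about 0.225 to 0.875 m from the base axis. Payload 3.4 kg.
Tool frame: the origin (TCP) lies at the very end of the fingers, on their centre line; the grasp point (between the pads) lies manip.pinch_z behind it (manip.pinch_z is the distance from the TCP to the grasp point, in m); z points along the fingers, y is the direction in which the jaws open and shut (so a half turn about z gives the same grasp; the last joint's range is limited). The gripper opens to 85 mm and grips with 20 to 120 N. Pads are 22 mm wide; open, the fingers measure 114 mm over their backs; the gripper's body (76 mm by 85 mm) begins 54 mm behind the grasp point. The pads swing forward as they close: fully open they stand 13 mm farther back than shut.
Start: joints at [1.111, 0.276, 1.505, -0, 1.361, -0.121], TCP at [0.191, 0.542, 0.231] pointing down, gripper open.
Joint ranges: [-2.89, 2.89], [-0.75, 2.08], [0.22, 2.7], [-1.18, 4.32], [0.11, 2.71], [-2.7, 2.7]. Speed limits (rad/s): [2.57, 2.57, 3.14, 3.14, 3.14, 3.14].

### API

Orientations are given as a unit quaternion [w, x, y, z].
In Python, from rig import manip, imaging, workorder gives the robot as it stands.
- The arm moves only by the tool apply_moves, never from a script. Its argument "moves" is one flat list of numbers, 7 for each row, row after row: the finger opening in m, from 0 to 0.0854, then the shift along the tool's x, y, z in m, then the turn, a rotation vector about the tool's x, y, z in rad. In form: [jaw, tx, ty, tz, rx, ry, rz, jaw, tx, ty, tz, rx, ry, rz, ...]. A call has exactly 8 rows; each row shifts and turns the pose as measured when the row begins, along the tool's axes as they then stand; what a row does not reach is not made up. A row lasts 1/12 s, in which the tool goes at most 41.7 mm and 7.16 degrees, less where a joint would pass 70% of its speed; a pose out of reach is approached as far as the arm can. A call with a gripper value outside its range is refused whole. The fingers move at their own pace and stop on an object; "newtons" is the grip in N (left out, the last holds). Time passes only in rows, so rows that do not move let the fingers close, or fill a call up. It gives the time, the measured TCP pose, the force and the opening at its end, in the units of the state.
- manip.get_state(): the state, without advancing time (a new reading comes with each control period).
- imaging.get_image(name): name is "scene" or "top" or "wrist"; returns a dict with "image" (400x640x3 uint8, red, green, blue), "range_z" (400x640 float32, m along the optical axis (not along the pixel's ray), 0 where there is no reading), "fx", "fy", "cx", "cy" (pixels), "R" (3x3) and "t" (3): a world point X has camera coordinates R X + t. Camera axes: x right, y down, z forward; pixel columns grow to the right and rows downward; lengths in m; the calibration is good to about 2 mm. A picture is of the moment at which its call begins.
- workorder.sign_off(): hands the job in, once; it reports no verdict.
The state is a dict: "clock": time; "qpos": joint angles; "qd": joint speeds; "effort": joint torques, N m; "position": TCP position; "ee_rot": TCP orientation; "contact_force": force on the tool from outside, world axes, zero at the start; "moment": the same for the moment, N m; "width": finger opening in m.
Only numpy, scipy, OpenCV 4.12 (cv2) and the standard library are available. Lean on these libraries where they do the work, as an engineer would, in place of code of your own. Each camera call takes 0.05 s, during which the arm holds its last target.

## Working session

There is one attempt and no reset: what is moved stays moved. The work goes in short steps, Python scripts to look and compute and a tool call to move; the robot and the scene stay as the last step left them, time stands still between calls to the robot, and variables do not carry over. Pictures are saved under pics/ and viewed, and the job is handed in when it is done.

Besides the shell and the picture viewer there is one more tool, called after ">>>" by a JSON object that holds its "fn" and its "kwargs", one argument or row to a line. apply_moves: Moves the arm, as the interface text tells. Its arguments: {"type":"object","properties":{"moves":{"type":"array"},"newtons":{"type":"number"}},"required":["moves"]}

```bash
ls; mkdir -p pics; python3 - <<'E'
from rig import manip, imaging
import cv2
s=manip.get_state();print(s, manip.pinch_z)
for n in("scene","top","wrist"):
    d=imaging.get_image(n);cv2.imwrite(f"pics/{n}0.png",d["image"][:,:,::-1]);import numpy as np;np.savez(f"{n}0.npz",**d)
    print(n,d["fx"],d["cx"],d["cy"],d["R"].round(3).tolist(),d["t"].round(3))
E
```

```text
pics
{'clock': 0.0, 'qpos': array([ 1.11097822e+00,  2.76596877e-01,  1.50615523e+00, -1.60305963e-05,
        1.36070370e+00, -1.20998602e-01]), 'qd': array([ 6.86543039e-04,  5.52963292e-04, -2.87278301e-04, -7.85873767e-05,
        7.54252449e-04,  5.77181322e-04]), 'effort': array([ 3.00652448e-05, -4.16777444e+01, -2.45806664e+01, -4.26016559e-04,
        1.09870755e-02,  6.91305573e-06]), 'position': array([0.19088256, 0.54181738, 0.23042984]), 'ee_rot': array([-2.59242224e-04,  1.68598854e-01,  9.85684310e-01, -8.94815040e-04]), 'contact_force': array([ 0.34796791, -0.12283484, -0.27997934]), 'moment': array([ 0.00255825, -0.00345529, -0.05340898]), 'width': 0.08570394792644229} 0.0187
scene 379.7055021410388 318.0124281743394 200.28190881861883 [[0.882, 0.472, 0.003], [0.356, -0.662, -0.66], [-0.309, 0.583, -0.752]] [-0.444 -0.136  1.446]
top 373.7988647979197 320.3114660009638 202.72277959812592 [[-0.117, -0.993, -0.003], [-0.966, 0.114, -0.233], [0.231, -0.024, -0.973]] [0.02  0.542 1.041]
wrist 300.83460337380257 315.3579352051118 194.57569015328298 [[0.332, 0.943, -0.003], [0.9, -0.316, 0.299], [0.281, -0.102, -0.954]] [-0.573 -0.04   0.379]
```

View pics/scene0.png

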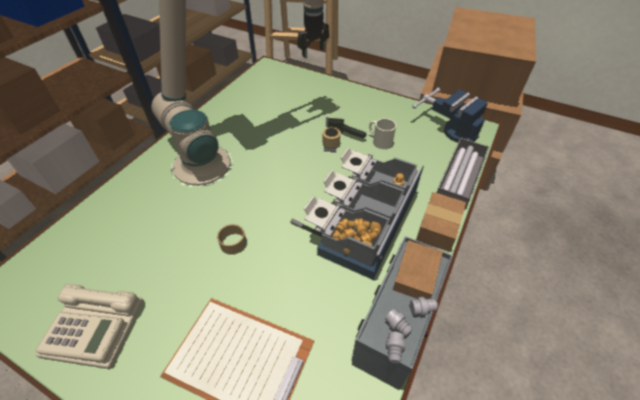

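View pics/top0.png

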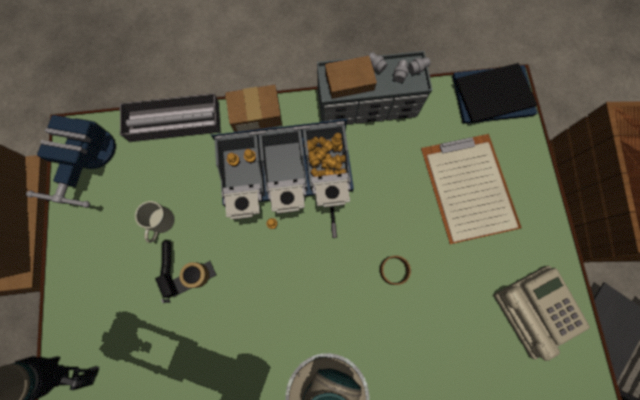

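View pics/wrist0.png

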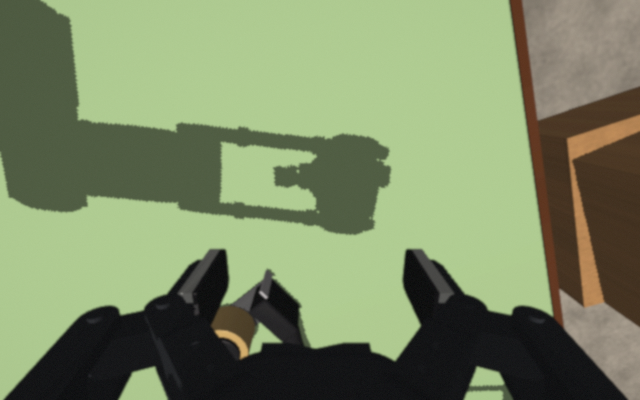

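The top view shows the middle bin empty, with its disc at about (287,198). The left bin holds two fittings and the right one is heaped. The coupling is at (271,224) and the pen at (334,222). Next I'll measure the markers.

```bash
cat > h.py <<'E'
import numpy as np,cv2
def load(f): return dict(np.load(f))
def ray(d,u,v):
    R=d["R"];o=-R.T@d["t"];r=R.T@np.array([(u-d["cx"])/d["fx"],(v-d["cy"])/d["fy"],1]);return o,r
def plane(d,u,v,z):
    o,r=ray(d,u,v);return o+r*(z-o[2])/r[2]
def pt(d,u,v):
    o,r=ray(d,u,v);return o+r*d["range_z"][int(round(v)),int(round(u))]
def tri(d1,p1,d2,p2):
    o1,r1=ray(d1,*p1);o2,r2=ray(d2,*p2)
    k=np.linalg.lstsq(np.c_[r1,-r2],o2-o1,rcond=None)[0];a=o1+k[0]*r1;b=o2+k[1]*r2
    return (a+b)/2,np.linalg.norm(a-b)
E
python3 - <<'E'
from h import *
P={}
for n,(x0,x1,y0,y1) in {"top":(215,360,170,225),"scene":(295,380,140,235)}.items():
    d=load(n+"0.npz");im=d["image"];g=im.max(2).astype(int)
    hsv=cv2.cvtColor(im,cv2.COLOR_RGB2HSV)
    m=((hsv[...,1]<60)&(hsv[...,2]>120)).astype(np.uint8)
    M=np.zeros_like(m);M[y0:y1,x0:x1]=m[y0:y1,x0:x1]
    c,h=cv2.findContours(M,cv2.RETR_CCOMP,cv2.CHAIN_APPROX_NONE)
    L=[]
    for i,k in enumerate(c):
        a=cv2.contourArea(k)
        if a<25: continue
        mo=cv2.moments(k);u,v=mo['m10']/mo['m00'],mo['m01']/mo['m00']
        print(n,"hole" if h[0][i][3]>=0 else "outer",a,(round(u,1),round(v,1)),pt(d,u,v).round(4))
        if h[0][i][3]>=0:L.append((u,v))
    P[n]=L
    z=cv2.resize(im[y0-30:y1+30,x0-30:x1+30],None,fx=4,fy=4,interpolation=cv2.INTER_CUBIC)
    cv2.imwrite(f"pics/{n}z.png",z[:600,:800,::-1])
T=load("top0.npz");S=load("scene0.npz")
for a in P["top"]:
    for b in P["scene"]:
        X,e=tri(T,a,S,b)
        if e<.012: print(np.round(a,1),np.round(b,1),X.round(4),e.round(4))
E
```

```text
top outer 953.5 (241.2, 201.3) [0.5582 0.1782 0.1177]
top hole 190.5 (241.3, 203.1) [0.5533 0.1786 0.1161]
top outer 947.0 (286.4, 195.5) [0.5588 0.05   0.122 ]
top hole 191.0 (286.8, 197.5) [0.5538 0.0498 0.119 ]
top outer 923.5 (331.6, 189.8) [ 0.5608 -0.078   0.1203]
top hole 185.0 (331.7, 191.8) [ 0.5546 -0.0776  0.1216]
scene outer 81.5 (301.0, 230.9) [ 0.489  -0.0918 -0.0022]
scene outer 195.5 (367.7, 203.3) [0.6463 0.0818 0.0452]
scene outer 42.5 (375.8, 177.3) [0.6229 0.2087 0.0435]
scene outer 30.5 (373.7, 145.7) [0.5364 0.4087 0.0035]
scene outer 4700.5 (326.4, 182.8) [0.5206 0.0229 0.1352]
scene hole 118.0 (321.0, 212.1) [ 0.5563 -0.0807  0.1213]
scene hole 97.5 (339.3, 184.9) [0.5535 0.05   0.1169]
scene hole 77.0 (355.3, 161.0) [0.5518 0.1778 0.1159]
scene hole 26.0 (320.6, 157.7) [ 3.811e-01  2.493e-01 -2.000e-04]
scene hole 50.0 (313.4, 155.1) [ 0.3478  0.2522 -0.0029]
scene hole 52.0 (313.2, 148.2) [ 0.3284  0.2859 -0.0016]
scene hole 32.5 (303.3, 144.9) [0.2866 0.2804 0.0029]
[241.3 203.1] [355.3 161. ] [0.5525 0.1781 0.1164] 0.0017
[286.8 197.5] [339.3 184.9] [0.5539 0.0497 0.1175] 0.0007
[331.7 191.8] [321.  212.1] [ 0.5553 -0.078   0.118 ] 0.0007
[331.7 191.8] [303.3 144.9] [ 0.4943 -0.0648  0.346 ] 0.0021
```

```bash
ls pics
```

```text
scene0.png
scenez.png
top0.png
topz.png
wrist0.png
```

View pics/topz.png

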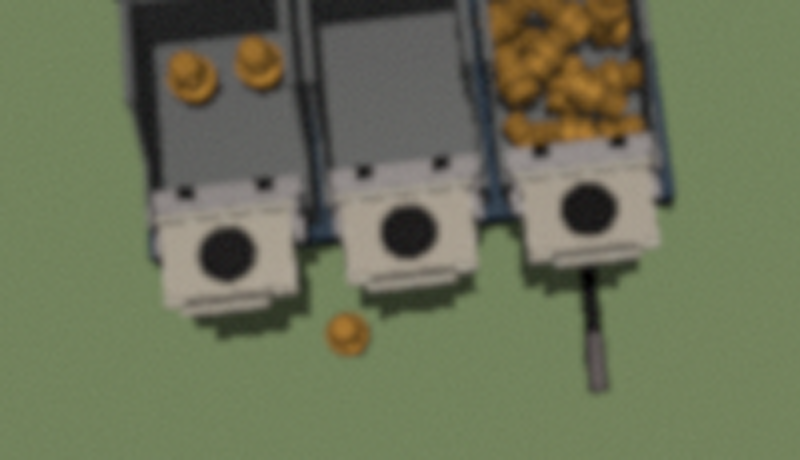

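View pics/scenez.png

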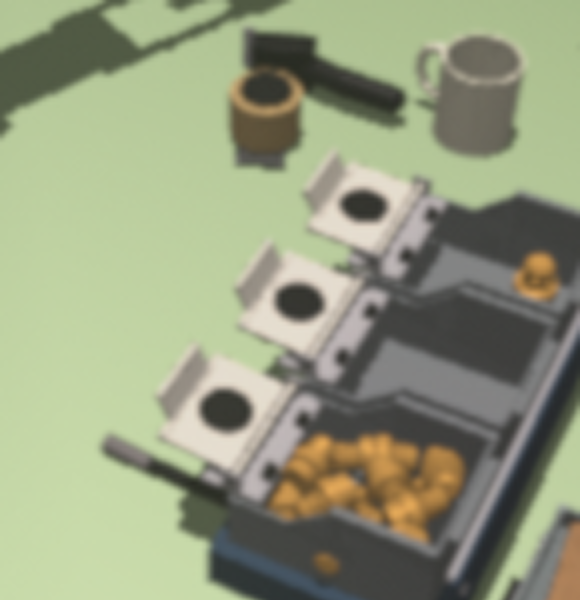

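```bash
python3 - <<'E'
from h import *
d=load("top0.npz");im=d["image"]
for u in (286,292,280):
  for v in range(150,218):
    if v>178 or v<158:print(u,v,im[v,u],pt(d,u,v).round(4))
E
```

```text
286 150 [99 98 98] [0.723  0.0421 0.051 ]
286 151 [97 97 96] [0.7202 0.0425 0.05  ]
286 152 [96 96 95] [0.716  0.0427 0.0521]
286 153 [98 98 97] [0.7131 0.043  0.0512]
286 154 [98 96 96] [0.7117 0.0436 0.0464]
286 155 [97 96 96] [0.7058 0.0435 0.0532]
286 156 [ 99 100  97] [0.7026 0.0439 0.0531]
286 157 [98 97 96] [0.7006 0.0443 0.0499]
286 179 [108 106 106] [0.6294 0.051  0.0519]
286 180 [123 120 118] [0.6096 0.048  0.1049]
286 181 [139 133 132] [0.6067 0.0483 0.1047]
286 182 [143 137 136] [0.6029 0.0484 0.1071]
286 183 [147 140 138] [0.6014 0.049  0.1022]
286 184 [148 142 141] [0.5977 0.0492 0.1045]
286 185 [147 140 138] [0.5944 0.0494 0.1057]
286 186 [149 143 137] [0.5883 0.049  0.1163]
286 187 [149 144 133] [0.5851 0.0492 0.1172]
286 188 [141 134 124] [0.5861 0.0504 0.1037]
286 189 [144 136 125] [0.5794 0.0498 0.1166]
286 190 [135 127 115] [0.5759 0.0499 0.1187]
286 191 [97 90 84] [0.5726 0.0501 0.1199]
286 192 [53 50 45] [0.5707 0.0507 0.1165]
286 193 [29 28 27] [0.5662 0.0506 0.122 ]
286 194 [30 28 28] [0.5642 0.0511 0.1188]
286 195 [26 26 25] [0.5613 0.0514 0.1186]
286 196 [29
[... 4406 characters left out ...]
45 137 125] [0.5435 0.0701 0.1172]
280 203 [160 152 136] [0.5396 0.0701 0.1212]
280 204 [166 156 142] [0.5371 0.0705 0.1198]
280 205 [170 161 146] [0.534  0.0706 0.1207]
280 206 [169 161 146] [0.5309 0.0708 0.1218]
280 207 [162 155 139] [0.5285 0.0712 0.1199]
280 208 [140 133 120] [0.5244 0.071  0.1252]
280 209 [123 116 106] [0.52   0.0707 0.1317]
280 210 [135 129 118] [0.5137 0.0697 0.1468]
280 211 [141 134 123] [0.5111 0.07   0.1462]
280 212 [112 109  99] [0.5405 0.0828 0.0035]
280 213 [69 71 58] [ 0.5383  0.0835 -0.0011]
280 214 [51 58 43] [ 0.5353  0.0838 -0.0018]
280 215 [50 58 40] [0.5315 0.0839 0.0009]
280 216 [54 62 42] [0.5283 0.0841 0.0015]
280 217 [64 74 52] [0.5242 0.084  0.0057]
```

```bash
cat >> h.py <<'E'
from scipy.spatial.transform import Rotation as Ro
P=np.array([.587,.050,.113]);YAW=.011
Rb=Ro.from_euler('z',YAW)
def orient(tilt):  # tool x toward robot, z down, tilted forward by tilt deg
    a=np.radians(tilt);z=np.array([np.sin(a),0,-np.cos(a)]);y=np.array([0,1.,0]);x=np.cross(y,z)
    return Rb*Ro.from_matrix(np.c_[x,y,z])
def W(v): return P+Rb.apply(np.array(v,float))   # pin frame -> world
def cur():
    from rig import manip
    s=manip.get_state();q=s["ee_rot"];return s,np.array(s["position"]),Ro.from_quat([q[1],q[2],q[3],q[0]])
def contact(phi,tilt,s=.012,rho=.052):  # phi deg -> TCP pin frame
    p=np.radians(phi);u=np.array([-np.cos(p),0,np.sin(p)]);n=np.array([-np.sin(p),0,-np.cos(p)])
    R=(Rb.inv()*orient(tilt));z=R.apply([0,0,1]);f=-R.apply([1,0,0])
    if phi<=90-tilt: return .064*u+.0025*n-.011*f+s*z
    if phi<=180-tilt: return rho*u+.0025*n-.011*f
    return rho*u+.0025*n+0*f
def plan(targets,p0=None,R0=None,jaw=0.0):
    """targets list of (world pos, Rot); print rows"""
    s,p,R=cur() if p0 is None else (None,p0,R0)
    for q,Q in targets:
        t=R.inv().apply(q-p);r=(R.inv()*Q).as_rotvec()
        print([jaw]+[round(float(x),4) for x in t]+[round(float(x),3) for x in r], "|t|=%.4f deg=%.1f"%(np.linalg.norm(t),np.degrees(np.linalg.norm(r))),q.round(3))
        p,R=q,Q
def interp(q1,R1,n,p=None,R=None):
    if p is None: _,p,R=cur()
    rv=(R.inv()*R1).as_rotvec()
    return [(p+(q1-p)*k/n,R*Ro.from_rotvec(rv*k/n)) for k in range(1,n+1)]
E
python3 - <<'E'
from h import *
print(cur()[1],contact(0,30)+P)
plan(interp(np.array([.42,.048,.23]),orient(30),16))
T=load("top0.npz");print(plane(T,271,224,.046),plane(T,334,222,.016), plane(T,193,275,.048))
E
```

```text
[0.19091912 0.54196187 0.23065066] [0.51947372 0.05       0.0946077 ]
[0.0, -0.0238, -0.0244, 0.0001, -0.006, -0.032, -0.021] |t|=0.0340 deg=2.2 [0.205 0.511 0.231]
[0.0, -0.0232, -0.0249, 0.0007, -0.006, -0.032, -0.021] |t|=0.0340 deg=2.2 [0.22  0.48  0.231]
[0.0, -0.0227, -0.0254, 0.0013, -0.006, -0.032, -0.021] |t|=0.0340 deg=2.2 [0.234 0.449 0.231]
[0.0, -0.0221, -0.0258, 0.0019, -0.006, -0.032, -0.021] |t|=0.0340 deg=2.2 [0.248 0.418 0.23 ]
[0.0, -0.0214, -0.0263, 0.0024, -0.006, -0.032, -0.021] |t|=0.0340 deg=2.2 [0.263 0.388 0.23 ]
[0.0, -0.0208, -0.0268, 0.0029, -0.006, -0.032, -0.021] |t|=0.0340 deg=2.2 [0.277 0.357 0.23 ]
[0.0, -0.0201, -0.0272, 0.0035, -0.006, -0.032, -0.021] |t|=0.0340 deg=2.2 [0.291 0.326 0.23 ]
[0.0, -0.0194, -0.0277, 0.0039, -0.006, -0.032, -0.021] |t|=0.0340 deg=2.2 [0.305 0.295 0.23 ]
[0.0, -0.0187, -0.0281, 0.0044, -0.006, -0.032, -0.021] |t|=0.0340 deg=2.2 [0.32  0.264 0.23 ]
[0.0, -0.0179, -0.0285, 0.0048, -0.006, -0.032, -0.021] |t|=0.0340 deg=2.2 [0.334 0.233 0.23 ]
[0.0, -0.0171, -0.0289, 0.0052, -0.006, -0.032, -0.021] |t|=0.0340 deg=2.2 [0.348 0.202 0.23 ]
[0.0, -0.0163, -0.0293, 0.0056, -0.006, -0.032, -0.021] |t|=0.0340 deg=2.2 [0.363 0.171 0.23 ]
[0.0, -0.0155, -0.0297, 0.0059, -0.006, -0.032, -0.021] |t|=0.0340 deg=2.2 [0.377 0.141 0.23 ]
[0.0, -0.0147, -0.0301, 0.0063, -0.006, -0.032, -0.021] |t|=0.0340 deg=2.2 [0.391 0.11  0.23 ]
[0.0, -0.0138, -0.0304, 0.0065, -0.006, -0.032, -0.021] |t|=0.0340 deg=2.2 [0.406 0.079 0.23 ]
[0.0, -0.013, -0.0307, 0.0068, -0.006, -0.032, -0.021] |t|=0.0340 deg=2.2 [0.42  0.048 0.23 ]
[0.49778605 0.10890209 0.046     ] [ 0.48720859 -0.07903408  0.016     ] [0.3757349  0.34388637 0.048     ]
```

>>> {"fn": "apply_moves", "kwargs": {
  "moves": [0, -0.024, -0.024, 0, -0.006, -0.032, -0.021, 0, -0.023, -0.025, 0.001, -0.006, -0.032, -0.021, 0, -0.023, -0.025, 0.001, -0.006, -0.032, -0.021, 0, -0.022, -0.026, 0.002, -0.006, -0.032, -0.021, 0, -0.021, -0.026, 0.002, -0.006, -0.032, -0.021, 0, -0.021, -0.027, 0.003, -0.006, -0.032, -0.021, 0, -0.02, -0.027, 0.003, -0.006, -0.032, -0.021, 0, -0.019, -0.028, 0.004, -0.006, -0.032, -0.021]
}}

```text
clock: 0.82
position: [0.3087, 0.292, 0.2267]
ee_rot: [0.133, 0.076, 0.988, 0.001]
contact_force: [0.7, -0.5, 0.1]
width: -0.0
```

```bash
python3 - <<'E'
from h import *
s,p,R=cur();print(s["clock"],p,s["qpos"],s["width"],s["contact_force"],R.as_matrix()[:,2])
plan(interp(np.array([.42,.048,.23]),orient(30),8))
E
```

```text
0.8167 [0.30870545 0.29196866 0.22668415] [ 0.76147722 -0.03477796  1.92063819 -0.22257305  1.08290899 -0.56917518] -4.5175943298611e-05 [ 0.72212464 -0.50520438  0.13360304] [ 0.26389612 -0.01782088 -0.96438646]
[0.0, -0.0179, -0.0281, 0.0038, -0.005, -0.032, -0.02] |t|=0.0335 deg=2.2 [0.323 0.261 0.227]
[0.0, -0.0172, -0.0284, 0.0042, -0.005, -0.032, -0.02] |t|=0.0335 deg=2.2 [0.337 0.231 0.228]
[0.0, -0.0165, -0.0288, 0.0046, -0.005, -0.032, -0.02] |t|=0.0335 deg=2.2 [0.35  0.2   0.228]
[0.0, -0.0158, -0.0291, 0.005, -0.005, -0.032, -0.02] |t|=0.0335 deg=2.2 [0.364 0.17  0.228]
[0.0, -0.0151, -0.0295, 0.0053, -0.005, -0.032, -0.02] |t|=0.0335 deg=2.2 [0.378 0.139 0.229]
[0.0, -0.0143, -0.0298, 0.0056, -0.005, -0.032, -0.02] |t|=0.0335 deg=2.2 [0.392 0.109 0.229]
[0.0, -0.0136, -0.0301, 0.0059, -0.005, -0.032, -0.02] |t|=0.0335 deg=2.2 [0.406 0.078 0.23 ]
[0.0, -0.0128, -0.0304, 0.0062, -0.005, -0.032, -0.02] |t|=0.0335 deg=2.2 [0.42  0.048 0.23 ]
```

>>> {"fn": "apply_moves", "kwargs": {
  "moves": [0, -0.018, -0.028, 0.004, -0.005, -0.032, -0.02, 0, -0.017, -0.028, 0.004, -0.005, -0.032, -0.02, 0, -0.017, -0.029, 0.005, -0.005, -0.032, -0.02, 0, -0.016, -0.029, 0.005, -0.005, -0.032, -0.02, 0, -0.015, -0.03, 0.005, -0.005, -0.032, -0.02, 0, -0.014, -0.03, 0.006, -0.005, -0.032, -0.02, 0, -0.014, -0.03, 0.006, -0.005, -0.032, -0.02, 0, -0.013, -0.03, 0.006, -0.005, -0.032, -0.02]
}}

```text
clock: 1.48
position: [0.4153, 0.0518, 0.2305]
ee_rot: [0.258, -0.01, 0.966, -0.0]
contact_force: [-0.5, -0.1, 0.0]
width: 0.0003
```

```bash
python3 - <<'E'
from h import *
from rig import imaging
s,p,R=cur();print(s["clock"],p,s["qpos"],s["contact_force"],R.as_matrix()[:,2])
plan(interp(W([-.150,0,-.019]),orient(30),8))
d=imaging.get_image("wrist");cv2.imwrite("pics/w1.png",d["image"][:,:,::-1]);np.savez("w1.npz",**d)
E
```

```text
1.4833 [0.4153039  0.05175332 0.23054728] [-0.08445388 -0.23304506  2.15895307  0.07362091  0.69656003 -1.72074077] [-0.46360143 -0.11160466  0.03372488] [ 0.49893491  0.0051226  -0.86662432]
[0.0, 0.0062, -0.0004, 0.0161, -0.0, -0.0, 0.001] |t|=0.0173 deg=0.1 [0.418 0.051 0.213]
[0.0, 0.0062, -0.0004, 0.0161, -0.0, -0.0, 0.001] |t|=0.0173 deg=0.1 [0.421 0.051 0.196]
[0.0, 0.0062, -0.0004, 0.0161, -0.0, -0.0, 0.001] |t|=0.0173 deg=0.1 [0.423 0.05  0.179]
[0.0, 0.0062, -0.0004, 0.0161, -0.0, -0.0, 0.001] |t|=0.0173 deg=0.1 [0.426 0.05  0.162]
[0.0, 0.0062, -0.0004, 0.0161, -0.0, -0.0, 0.001] |t|=0.0173 deg=0.1 [0.429 0.05  0.145]
[0.0, 0.0062, -0.0004, 0.0161, -0.0, -0.0, 0.001] |t|=0.0173 deg=0.1 [0.432 0.049 0.128]
[0.0, 0.0062, -0.0004, 0.0161, -0.0, -0.0, 0.001] |t|=0.0173 deg=0.1 [0.434 0.049 0.111]
[0.0, 0.0062, -0.0004, 0.0161, -0.0, -0.0, 0.001] |t|=0.0173 deg=0.1 [0.437 0.048 0.094]
```

View pics/w1.png

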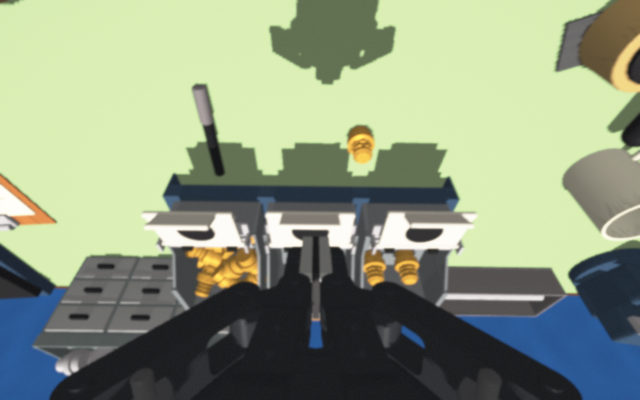

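The wrist view shows the fingers at column 315, aimed at the middle marker, whose tab spans about columns 265–357 at row 213. I'll check the tab edge against this second view, then go down.

```bash
python3 - <<'E'
from h import *
d=load("w1.npz");im=d["image"]
for u in (275,290,340,350):
    col=im[:,u].astype(int)
    print(u,[(v,col[v].tolist(),pt(d,u,v).round(3).tolist()) for v in range(205,222,2)])
E
```

```text
275 [(205, [82, 82, 83], [0.588, -0.002, 0.05]), (207, [80, 82, 83], [0.588, -0.001, 0.054]), (209, [84, 85, 85], [0.588, -0.001, 0.057]), (211, [137, 132, 124], [0.521, 0.01, 0.116]), (213, [230, 224, 211], [0.522, 0.01, 0.118]), (215, [254, 253, 249], [0.523, 0.01, 0.12]), (217, [253, 252, 248], [0.528, 0.01, 0.118]), (219, [253, 252, 248], [0.532, 0.009, 0.118]), (221, [254, 252, 249], [0.535, 0.009, 0.118])]
290 [(205, [82, 83, 84], [0.587, 0.019, 0.051]), (207, [81, 82, 83], [0.587, 0.019, 0.054]), (209, [82, 84, 84], [0.588, 0.019, 0.057]), (211, [118, 115, 109], [0.521, 0.025, 0.115]), (213, [141, 135, 126], [0.522, 0.026, 0.118]), (215, [132, 126, 117], [0.519, 0.026, 0.122]), (217, [130, 124, 115], [0.518, 0.026, 0.126]), (219, [128, 123, 115], [0.515, 0.027, 0.13]), (221, [129, 123, 115], [0.514, 0.027, 0.134])]
340 [(205, [79, 80, 81], [0.587, 0.086, 0.049]), (207, [81, 81, 82], [0.587, 0.086, 0.053]), (209, [81, 82, 83], [0.587, 0.086, 0.056]), (211, [108, 105, 101], [0.522, 0.078, 0.113]), (213, [189, 181, 168], [0.521, 0.078, 0.117]), (215, [244, 240, 230], [0.52, 0.077, 0.121]), (217, [249, 246, 237], [0.517, 0.077, 0.126]), (219, [241, 236, 225], [0.515, 0.076, 0.129]), (221, [233, 227, 216], [0.514, 0.076, 0.133])]
350 [(205, [80, 81, 83], [0.586, 0.1, 0.049]), (207, [81, 81, 82], [0.587, 0.1, 0.052]), (209, [83, 83, 84], [0.587, 0.099, 0.056]), (211, [104, 102, 99], [0.521, 0.088, 0.114]), (213, [193, 185, 172], [0.52, 0.088, 0.118]), (215, [251, 248, 240], [0.523, 0.088, 0.118]), (217, [254, 253, 250], [0.524, 0.088, 0.119]), (219, [253, 252, 248], [0.53, 0.089, 0.118]), (221, [253, 252, 248], [0.533, 0.089, 0.118])]
```

>>> {"fn": "apply_moves", "kwargs": {
  "moves": [0, 0.006, 0, 0.016, 0, 0, 0, 0, 0.006, 0, 0.016, 0, 0, 0, 0, 0.006, 0, 0.016, 0, 0, 0, 0, 0.006, -0.001, 0.016, 0, 0, 0, 0, 0.006, -0.001, 0.016, 0, 0, 0, 0, 0.006, 0, 0.016, 0, 0, 0, 0, 0.006, 0, 0.016, 0, 0, 0, 0, 0.006, 0, 0.016, 0, 0, 0]
}}

```text
clock: 2.2
position: [0.4431, 0.0362, 0.0962]
ee_rot: [0.264, 0.0, 0.964, -0.006]
contact_force: [0.5, 0.9, 0.1]
width: 0.0004
```

```bash
python3 - <<'E'
from h import *
s,p,R=cur();print(s["clock"],p,s["qpos"],s["contact_force"])
plan(interp(W(contact(0,30)+[-.003,0,0]),orient(30),8))
E
```

```text
2.2 [0.44314918 0.03617515 0.09623577] [-0.11466205  0.02986583  2.39196061  0.25015525  0.19222734 -1.91742521] [0.5199657  0.90036301 0.05754243]
[0.0, -0.0078, 0.0017, 0.0048, -0.002, 0.001, -0.001] |t|=0.0093 deg=0.2 [0.452 0.038 0.096]
[0.0, -0.0078, 0.0017, 0.0048, -0.002, 0.001, -0.001] |t|=0.0093 deg=0.2 [0.461 0.039 0.096]
[0.0, -0.0078, 0.0016, 0.0048, -0.002, 0.001, -0.001] |t|=0.0093 deg=0.2 [0.471 0.041 0.096]
[0.0, -0.0078, 0.0016, 0.0048, -0.002, 0.001, -0.001] |t|=0.0093 deg=0.2 [0.48  0.043 0.095]
[0.0, -0.0078, 0.0016, 0.0048, -0.002, 0.001, -0.001] |t|=0.0093 deg=0.2 [0.489 0.044 0.095]
[0.0, -0.0078, 0.0016, 0.0048, -0.002, 0.001, -0.001] |t|=0.0093 deg=0.2 [0.498 0.046 0.095]
[0.0, -0.0078, 0.0016, 0.0048, -0.002, 0.001, -0.001] |t|=0.0093 deg=0.2 [0.507 0.048 0.095]
[0.0, -0.0078, 0.0015, 0.0048, -0.002, 0.001, -0.001] |t|=0.0093 deg=0.2 [0.516 0.049 0.095]
```

>>> {"fn": "apply_moves", "kwargs": {
  "moves": [0, -0.008, 0.002, 0.005, -0.002, 0, 0, 0, -0.008, 0.002, 0.005, -0.002, 0, 0, 0, -0.008, 0.002, 0.005, -0.002, 0, 0, 0, -0.008, 0.002, 0.005, -0.002, 0, 0, 0, -0.008, 0.002, 0.005, -0.002, 0, 0, 0, -0.007, 0.001, 0.004, 0, 0, 0, 0, -0.007, 0.001, 0.004, 0, 0, 0, 0, -0.006, 0.001, 0.004, 0, 0, 0]
}}

```text
clock: 2.87
position: [0.5208, 0.052, 0.0952]
ee_rot: [0.264, -0.001, 0.965, 0.001]
contact_force: [-6.4, -0.6, 0.7]
width: -0.0002
```

```bash
python3 - <<'E'
from h import *
s,p,R=cur();print(s["clock"],p,s["qpos"],s["contact_force"],R.as_matrix()[:,2])
plan([(W(contact(f,30)),orient(30)) for f in (5,10,15,20,25,30,35,40)])
E
```

```text
2.8667 [0.52082005 0.0520394  0.09518046] [-0.05402847  0.14583835  2.2522409   0.13956103  0.21239864 -1.75545327] [-6.42548195 -0.64364073  0.67379858] [ 0.50884591  0.00184869 -0.86085563]
[0.0, -0.0014, -0.0028, -0.005, -0.004, 0.01, -0.008] |t|=0.0059 deg=0.8 [0.52  0.049 0.1  ]
[0.0, -0.0032, 0.0, -0.0046, 0.0, 0.0, 0.0] |t|=0.0056 deg=0.0 [0.52  0.049 0.106]
[0.0, -0.0036, -0.0, -0.0043, 0.0, 0.0, 0.0] |t|=0.0056 deg=0.0 [0.521 0.049 0.111]
[0.0, -0.004, 0.0, -0.0039, 0.0, 0.0, 0.0] |t|=0.0056 deg=0.0 [0.522 0.049 0.117]
[0.0, -0.0043, -0.0, -0.0036, 0.0, 0.0, 0.0] |t|=0.0056 deg=0.0 [0.524 0.049 0.122]
[0.0, -0.0046, -0.0, -0.0032, 0.0, 0.0, 0.0] |t|=0.0056 deg=0.0 [0.527 0.049 0.127]
[0.0, -0.0049, -0.0, -0.0028, 0.0, 0.0, 0.0] |t|=0.0056 deg=0.0 [0.53  0.049 0.132]
[0.0, -0.0051, 0.0, -0.0023, 0.0, 0.0, 0.0] |t|=0.0056 deg=0.0 [0.533 0.049 0.136]
```

Contact is made, with -6 N along x after a slight overshoot. Now I'll follow the arc upward.

>>> {"fn": "apply_moves", "kwargs": {
  "moves": [0, -0.001, -0.002, -0.005, -0.003, 0.008, -0.005, 0, -0.003, 0, -0.005, 0, 0, 0, 0, -0.0035, 0, -0.0045, 0, 0, 0, 0, -0.004, 0, -0.004, 0, 0, 0, 0, -0.0045, 0, -0.0035, 0, 0, 0, 0, -0.0045, 0, -0.003, 0, 0, 0, 0, 0, 0, 0, 0, 0, 0, 0, 0, 0, 0, 0, 0, 0]
}}

```text
clock: 3.53
position: [0.5269, 0.0507, 0.1293]
ee_rot: [0.258, -0.004, 0.966, 0.002]
contact_force: [-0.2, -0.2, -1.0]
width: 0.0003
```

```bash
python3 - <<'E'
from h import *
from rig import imaging
s,p,R=cur();print(s["clock"],p,s["qpos"],s["contact_force"],R.as_matrix()[:,2],Rb.inv().apply(p-P))
ims=[]
for n in("scene","top"):
    d=imaging.get_image(n);np.savez(n+"2.npz",**d);im=d["image"]
    ims.append(cv2.resize(im[130:250,270:400] if n=="scene" else im[120:240,220:350],None,fx=3,fy=3,interpolation=cv2.INTER_CUBIC))
cv2.imwrite("pics/m2.png",np.hstack(ims)[:,:,::-1])
E
```

```text
3.5333 [0.52688145 0.05070312 0.1292519 ] [-0.05982542  0.09471458  2.17963051  0.10248709  0.34792981 -1.72601722] [-0.23772689 -0.19900668 -0.95755688] [ 0.498641    0.00507755 -0.86679373] [-0.06010718  0.00136437  0.0162519 ]
```

View pics/m2.png

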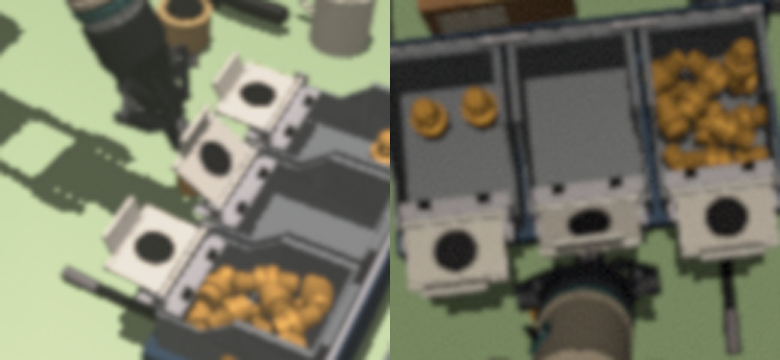

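The middle marker is up by about 35° and the others haven't moved. I'll carry on along the arc.

```bash
python3 - <<'E'
from h import *
plan([(W(contact(f,30)),orient(30)) for f in (38,43,48,53,58)]+[(W(contact(f,t)),orient(t)) for f,t in ((64,30),(70,28),(76,26),(82,24),(88,22),(94,20),(100,18),(106,16),(112,14),(118,12),(124,10),(130,9),(136,8),(142,7),(148,6),(154,5))])
E
```

```text
[0.0, -0.0066, -0.0013, -0.0025, -0.0, -0.001, -0.003] |t|=0.0072 deg=0.2 [0.532 0.049 0.135]
[0.0, -0.0052, 0.0, -0.0021, 0.0, 0.0, 0.0] |t|=0.0056 deg=0.0 [0.535 0.049 0.139]
[0.0, -0.0054, -0.0, -0.0016, 0.0, 0.0, 0.0] |t|=0.0056 deg=0.0 [0.539 0.049 0.143]
[0.0, -0.0055, -0.0, -0.0011, 0.0, 0.0, 0.0] |t|=0.0056 deg=0.0 [0.543 0.05  0.147]
[0.0, -0.0055, -0.0, -0.0007, 0.0, 0.0, 0.0] |t|=0.0056 deg=0.0 [0.547 0.05  0.15 ]
[0.0, -0.0059, 0.0, -0.0002, 0.0, 0.0, 0.0] |t|=0.0059 deg=0.0 [0.552 0.05  0.153]
[0.0, -0.0054, -0.0, 0.0, 0.0, 0.035, -0.0] |t|=0.0054 deg=2.0 [0.557 0.05  0.156]
[0.0, -0.0054, 0.0, 0.0004, 0.0, 0.035, 0.0] |t|=0.0054 deg=2.0 [0.562 0.05  0.158]
[0.0, -0.0053, -0.0, 0.0008, -0.0, 0.035, 0.0] |t|=0.0054 deg=2.0 [0.567 0.05  0.16 ]
[0.0, -0.0052, 0.0, 0.0011, 0.0, 0.035, 0.0] |t|=0.0054 deg=2.0 [0.572 0.05  0.161]
[0.0, -0.0051, -0.0, 0.0015, -0.0, 0.035, -0.0] |t|=0.0053 deg=2.0 [0.578 0.05  0.161]
[0.0, -0.005, 0.0, 0.0019, -0.0, 0.035, 0.0] |t|=0.0053 deg=2.0 [0.583 0.05  0.161]
[0.0, -0.0048, -0.0, 0.0022, 0.0, 0.035, 0.0] |t|=0.0053 deg=2.0 [0.588 0.05  0.161]
[0.0, -0.0046, 0.0, 0.0025, -0.0, 0.035, -0.0] |t|=0.0053 deg=2.0 [0.593 0.05  0.159]
[0.0, -0.0044, -0.0, 0.0028, 0.0, 0.035, 0.0] |t|=0.0052 deg=2.0 [0.598 0.05  0.158]
[0.0, -0.0042, 0.0, 0.0031, 0.0, 0.035, 0.0] |t|=0.0052 deg=2.0 [0.603 0.05  0.156]
[0.0, -0.0039, -0.0, 0.0036, 0.0, 0.017, 0.0] |t|=0.0053 deg=1.0 [0.608 0.05  0.153]
[0.0, -0.0036, -0.0, 0.0039, -0.0, 0.017, -0.0] |t|=0.0053 deg=1.0 [0.612 0.05  0.149]
[0.0, -0.0032, 0.0, 0.0042, 0.0, 0.017, 0.0] |t|=0.0053 deg=1.0 [0.616 0.05  0.146]
[0.0, -0.0028, 0.0, 0.0045, 0.0, 0.017, -0.0] |t|=0.0053 deg=1.0 [0.619 0.05  0.142]
[0.0, -0.0024, -0.0, 0.0047, -0.0, 0.017, -0.0] |t|=0.0053 deg=1.0 [0.622 0.05  0.137]
```

>>> {"fn": "apply_moves", "kwargs": {
  "moves": [0, -0.0065, -0.001, -0.0025, 0, 0, -0.003, 0, -0.005, 0, -0.002, 0, 0, 0, 0, -0.0055, 0, -0.0015, 0, 0, 0, 0, -0.0055, 0, -0.001, 0, 0, 0, 0, -0.0055, 0, -0.0005, 0, 0, 0, 0, -0.006, 0, 0, 0, 0, 0, 0, 0, 0, 0, 0, 0, 0, 0, 0, 0, 0, 0, 0, 0]
}}

```text
clock: 4.3
position: [0.5555, 0.0498, 0.1545]
ee_rot: [0.258, -0.005, 0.966, 0.001]
contact_force: [-0.1, -0.2, -0.7]
width: -0.0
```

```bash
python3 - <<'E'
from h import *
s,p,R=cur();print(s["clock"],p,s["qpos"],s["contact_force"],R.as_matrix()[:,2],Rb.inv().apply(p-P))
plan([(W(contact(f,t)),orient(t)) for f,t in ((70,28),(76,26),(82,24),(88,22),(94,20),(100,18),(106,16))])
E
```

```text
4.3 [0.55552183 0.04979624 0.15449325] [-0.05753657  0.0987604   2.08878004  0.07987769  0.43509587 -1.70296603] [-0.10221944 -0.22717185 -0.73171435] [ 0.4978635   0.00501118 -0.86724093] [-0.03147851  0.0001425   0.04149325]
[0.0, -0.0021, -0.0001, -0.0004, -0.0, 0.032, 0.0] |t|=0.0021 deg=1.9 [0.557 0.05  0.156]
[0.0, -0.0054, 0.0, 0.0004, 0.0, 0.035, 0.0] |t|=0.0054 deg=2.0 [0.562 0.05  0.158]
[0.0, -0.0053, -0.0, 0.0008, -0.0, 0.035, 0.0] |t|=0.0054 deg=2.0 [0.567 0.05  0.16 ]
[0.0, -0.0052, 0.0, 0.0011, 0.0, 0.035, 0.0] |t|=0.0054 deg=2.0 [0.572 0.05  0.161]
[0.0, -0.0051, -0.0, 0.0015, -0.0, 0.035, -0.0] |t|=0.0053 deg=2.0 [0.578 0.05  0.161]
[0.0, -0.005, 0.0, 0.0019, -0.0, 0.035, 0.0] |t|=0.0053 deg=2.0 [0.583 0.05  0.161]
[0.0, -0.0048, -0.0, 0.0022, 0.0, 0.035, 0.0] |t|=0.0053 deg=2.0 [0.588 0.05  0.161]
```

>>> {"fn": "apply_moves", "kwargs": {
  "moves": [0, -0.002, 0, -0.0005, 0, 0.03, 0, 0, -0.0055, 0, 0.0005, 0, 0.035, 0, 0, -0.0055, 0, 0.001, 0, 0.035, 0, 0, -0.005, 0, 0.001, 0, 0.035, 0, 0, -0.005, 0, 0.0015, 0, 0.035, 0, 0, -0.005, 0, 0.002, 0, 0.035, 0, 0, 0, 0, 0, 0, 0, 0, 0, 0, 0, 0, 0, 0, 0]
}}

```text
clock: 4.97
position: [0.5822, 0.0502, 0.1595]
ee_rot: [0.152, -0.005, 0.988, 0.0]
contact_force: [-0.7, 0.0, -0.6]
width: -0.0
```

```bash
python3 - <<'E'
from h import *
from rig import imaging
s,p,R=cur();print(s["clock"],p,s["qpos"],s["contact_force"],R.as_matrix()[:,2],Rb.inv().apply(p-P))
ims=[]
for n in("scene","top"):
    d=imaging.get_image(n);np.savez(n+"3.npz",**d);im=d["image"]
    ims.append(cv2.resize(im[130:250,270:400] if n=="scene" else im[120:240,220:350],None,fx=3,fy=3,interpolation=cv2.INTER_CUBIC))
cv2.imwrite("pics/m3.png",np.hstack(ims)[:,:,::-1])
plan([(W(contact(f,t)),orient(t)) for f,t in ((106,16),(112,14),(118,12),(124,10),(130,9),(136,8),(142,7),(148,6),(154,5))])
E
```

```text
4.9667 [0.58220921 0.05018416 0.15952878] [-0.0427197   0.19825636  1.84922135  0.02163291  0.79031971 -1.6372893 ] [-0.74253948  0.02779595 -0.6150212 ] [ 0.29960353  0.00257795 -0.95406031] [-0.00478847  0.00023684  0.04652878]
[0.0, -0.0068, -0.0002, 0.0009, -0.001, 0.025, -0.0] |t|=0.0069 deg=1.4 [0.588 0.05  0.161]
[0.0, -0.0046, 0.0, 0.0025, -0.0, 0.035, -0.0] |t|=0.0053 deg=2.0 [0.593 0.05  0.159]
[0.0, -0.0044, -0.0, 0.0028, 0.0, 0.035, 0.0] |t|=0.0052 deg=2.0 [0.598 0.05  0.158]
[0.0, -0.0042, 0.0, 0.0031, 0.0, 0.035, 0.0] |t|=0.0052 deg=2.0 [0.603 0.05  0.156]
[0.0, -0.0039, -0.0, 0.0036, 0.0, 0.017, 0.0] |t|=0.0053 deg=1.0 [0.608 0.05  0.153]
[0.0, -0.0036, -0.0, 0.0039, -0.0, 0.017, -0.0] |t|=0.0053 deg=1.0 [0.612 0.05  0.149]
[0.0, -0.0032, 0.0, 0.0042, 0.0, 0.017, 0.0] |t|=0.0053 deg=1.0 [0.616 0.05  0.146]
[0.0, -0.0028, 0.0, 0.0045, 0.0, 0.017, -0.0] |t|=0.0053 deg=1.0 [0.619 0.05  0.142]
[0.0, -0.0024, -0.0, 0.0047, -0.0, 0.017, -0.0] |t|=0.0053 deg=1.0 [0.622 0.05  0.137]
```

View pics/m3.png

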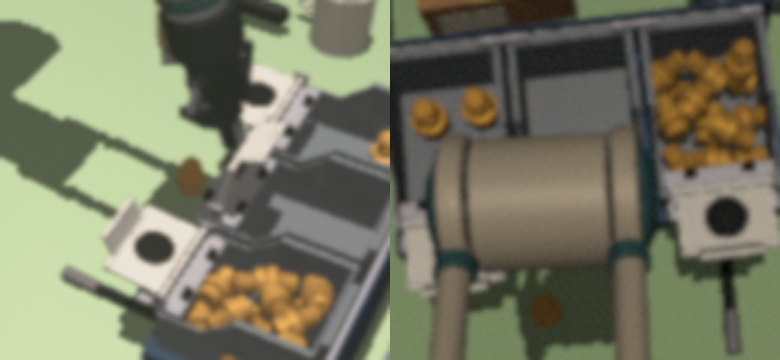

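The marker is now upright, at about 95–100°. I'll continue over the top and down.

>>> {"fn": "apply_moves", "kwargs": {
  "moves": [0, -0.0065, 0, 0.001, 0, 0.025, 0, 0, -0.0045, 0, 0.0025, 0, 0.035, 0, 0, -0.0045, 0, 0.003, 0, 0.035, 0, 0, -0.004, 0, 0.003, 0, 0.035, 0, 0, -0.004, 0, 0.0035, 0, 0.017, 0, 0, -0.0035, 0, 0.004, 0, 0.017, 0, 0, 0, 0, 0, 0, 0, 0, 0, 0, 0, 0, 0, 0, 0]
}}

```text
clock: 5.73
position: [0.6037, 0.051, 0.1465]
ee_rot: [0.064, -0.006, 0.998, 0.0]
contact_force: [-0.8, -0.5, -0.4]
width: -0.0002
```

```bash
python3 - <<'E'
from h import *
s,p,R=cur();print(s["clock"],p,s["contact_force"],R.as_matrix()[:,2],Rb.inv().apply(p-P))
plan([(W(contact(f,t)),orient(t)) for f,t in ((142,7),(147,6),(152,5),(157,4),(162,3),(166,2),(170,0))])
E
```

```text
5.7333 [0.60374313 0.05095724 0.14647344] [-0.79257735 -0.54109995 -0.35125894] [ 0.12846889  0.00121025 -0.9917128 ] [0.01675264 0.00077301 0.03347344]
[0.0, -0.0116, -0.0008, 0.0023, -0.0, 0.007, 0.0] |t|=0.0118 deg=0.4 [0.616 0.05  0.146]
[0.0, -0.0024, 0.0, 0.0037, 0.0, 0.017, -0.0] |t|=0.0044 deg=1.0 [0.618 0.05  0.142]
[0.0, -0.0021, 0.0, 0.0038, -0.0, 0.017, -0.0] |t|=0.0044 deg=1.0 [0.621 0.05  0.139]
[0.0, -0.0018, -0.0, 0.004, 0.0, 0.017, 0.0] |t|=0.0044 deg=1.0 [0.623 0.05  0.135]
[0.0, -0.0015, 0.0, 0.0041, -0.0, 0.017, 0.0] |t|=0.0044 deg=1.0 [0.625 0.05  0.131]
[0.0, -0.001, 0.0, 0.0033, 0.0, 0.017, 0.0] |t|=0.0034 deg=1.0 [0.626 0.05  0.128]
[0.0, -0.0008, -0.0, 0.0032, 0.0, 0.035, 0.0] |t|=0.0033 deg=2.0 [0.627 0.05  0.124]
```

>>> {"fn": "apply_moves", "kwargs": {
  "moves": [0, -0.006, -0.0005, 0.0005, 0, 0.005, 0, 0, -0.006, -0.0005, 0.0015, 0, 0.005, 0, 0, -0.0035, 0, 0.003, 0, 0.017, 0, 0, -0.003, 0, 0.0035, 0, 0.017, 0, 0, -0.003, 0, 0.0035, 0, 0.017, 0, 0, -0.0025, 0, 0.0035, 0, 0.017, 0, 0, 0, 0, 0, 0, 0, 0, 0, 0, 0, 0, 0, 0, 0]
}}

```text
clock: 6.4
position: [0.6303, 0.0502, 0.1317]
ee_rot: [0.021, -0.006, 1.0, 0.0]
contact_force: [-1.0, 0.2, 1.0]
width: 0.0001
```

```bash
python3 - <<'E'
from h import *
s,p,R=cur();print(s["clock"],p,s["contact_force"],R.as_matrix()[:,2],Rb.inv().apply(p-P))
plan([(W(contact(f,t,rho=.050)),orient(t)) for f,t in ((160,3),(164,2),(168,1),(172,0),(175,0),(178,0),(180,0))])
E
```

```text
6.4 [0.63029729 0.05023881 0.13173235] [-0.98270153  0.24494446  0.98019256] [ 4.21559566e-02  3.96186168e-04 -9.99110964e-01] [ 0.0432973  -0.00023746  0.01873235]
[0.0, 0.0081, 0.0002, -0.0005, -0.0, -0.01, 0.0] |t|=0.0082 deg=0.6 [0.622 0.05  0.132]
[0.0, -0.0011, 0.0, 0.0031, 0.0, 0.017, 0.0] |t|=0.0033 deg=1.0 [0.623 0.05  0.129]
[0.0, -0.0009, 0.0, 0.0032, 0.0, 0.017, 0.0] |t|=0.0033 deg=1.0 [0.624 0.05  0.126]
[0.0, -0.0007, -0.0, 0.0032, 0.0, 0.017, 0.0] |t|=0.0033 deg=1.0 [0.625 0.05  0.122]
[0.0, -0.0004, -0.0, 0.0026, 0.0, 0.0, 0.0] |t|=0.0026 deg=0.0 [0.626 0.05  0.12 ]
[0.0, -0.0003, 0.0, 0.0026, 0.0, 0.0, 0.0] |t|=0.0026 deg=0.0 [0.626 0.05  0.117]
[0.0, -0.0001, -0.0, 0.0017, 0.0, 0.0, 0.0] |t|=0.0017 deg=0.0 [0.626 0.05  0.116]
```

>>> {"fn": "apply_moves", "kwargs": {
  "moves": [0, 0, 0, 0.002, 0, 0.02, 0, 0, 0, 0, 0.002, 0, 0.02, 0, 0, 0, 0, 0.002, 0, 0, 0, 0, 0, 0, 0.002, 0, 0, 0, 0, 0, 0, 0.002, 0, 0, 0, 0, 0, 0, 0.002, 0, 0, 0, 0, 0, 0, 0.002, 0, 0, 0, 0, 0, 0, 0, 0, 0, 0]
}}

```text
clock: 7.07
position: [0.6303, 0.0503, 0.1164]
ee_rot: [-0.001, -0.006, 1.0, -0.0]
contact_force: [-0.5, -0.4, 0.4]
width: -0.0001
```

```bash
python3 - <<'E'
from h import *
s,p,R=cur();print(s["clock"],p,s["contact_force"],R.as_matrix()[:,2],Rb.inv().apply(p-P))
E
```

```text
7.0667 [0.63026831 0.05027612 0.11636711] [-0.52414002 -0.41593639  0.42296326] [-1.63652771e-03 -1.38090342e-04 -9.99998651e-01] [ 0.04326873 -0.00019983  0.00336711]
```

Nearly flat. I'll press gently onto the stop in 1 mm steps and watch the force.

>>> {"fn": "apply_moves", "kwargs": {
  "moves": [0, 0, 0, 0.001, 0, 0, 0, 0, 0, 0, 0.001, 0, 0, 0, 0, 0, 0, 0, 0, 0, 0, 0, 0, 0, 0, 0, 0, 0, 0, 0, 0, 0, 0, 0, 0, 0, 0, 0, 0, 0, 0, 0, 0, 0, 0, 0, 0, 0, 0, 0, 0, 0, 0, 0, 0, 0]
}}

```text
clock: 7.73
position: [0.6297, 0.0503, 0.1158]
ee_rot: [-0.0, -0.006, 1.0, -0.0]
contact_force: [0.2, -0.6, 0.7]
width: 0.0001
```

```bash
python3 - <<'E'
from h import *
from rig import imaging
s,p,R=cur();print(s["clock"],p,s["contact_force"],R.as_matrix()[:,2],Rb.inv().apply(p-P))
d=imaging.get_image("scene");cv2.imwrite("pics/m4.png",cv2.resize(d["image"][130:250,270:400],None,fx=4,fy=4,interpolation=cv2.INTER_CUBIC)[:,:,::-1])
E
```

```text
7.7333 [0.62972991 0.05034185 0.11575258] [ 0.24564336 -0.60503635  0.73091843] [-5.77072498e-04 -1.81822545e-04 -9.99999817e-01] [ 0.04273109 -0.00012819  0.00275258]
```

View pics/m4.png

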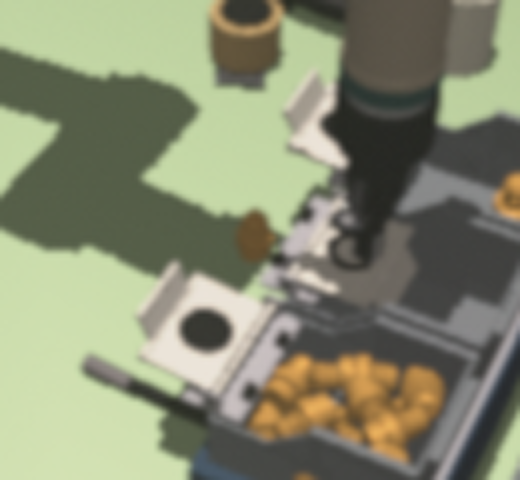

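>>> {"fn": "apply_moves", "kwargs": {
  "moves": [0, 0, 0, 0.001, 0, 0, 0, 0, 0, 0, 0.001, 0, 0, 0, 0, 0, 0, 0.001, 0, 0, 0, 0, 0, 0, 0.001, 0, 0, 0, 0, 0, 0, 0.001, 0, 0, 0, 0, 0, 0, 0.001, 0, 0, 0, 0, 0, 0, 0.001, 0, 0, 0, 0, 0, 0, 0.001, 0, 0, 0]
}}

```text
clock: 8.45
position: [0.6298, 0.0503, 0.1155]
ee_rot: [0.002, -0.006, 1.0, -0.0]
contact_force: [-0.9, 0.8, 4.3]
width: -0.0002
```

```bash
python3 - <<'E'
from h import *
s,p,R=cur();print(s["clock"],p,s["contact_force"],Rb.inv().apply(p-P))
E
```

```text
8.45 [0.62982102 0.05032012 0.11552135] [-0.90995895  0.78045724  4.27293389] [ 0.04282195 -0.00015092  0.00252135]
```

It's on the stop: 4 N, and the tip is at 115.5 mm, which is the pin height plus half the plate. Now I'll lift straight away.

>>> {"fn": "apply_moves", "kwargs": {
  "moves": [0, 0, 0, -0.004, 0, 0, 0, 0, 0, 0, -0.01, 0, 0, 0, 0, 0, 0, -0.02, 0, 0, 0, 0, 0, 0, -0.03, 0, 0, 0, 0, 0, 0, -0.03, 0, 0, 0, 0, 0, 0, -0.03, 0, 0, 0, 0, 0.01, 0, -0.02, 0, 0, 0, 0, 0.02, 0, 0, 0, 0, 0]
}}

```text
clock: 9.12
position: [0.6013, 0.0498, 0.2668]
ee_rot: [0.001, -0.006, 1.0, -0.0]
contact_force: [0.0, -0.3, 0.4]
width: 0.0003
```

>>> {"fn": "apply_moves", "kwargs": {
  "moves": [0, 0.035, 0, 0, 0, 0, 0, 0, 0.035, 0, 0, 0, 0, 0, 0, 0.035, 0, 0, 0, 0, 0, 0, 0.035, 0, 0, 0, 0, 0, 0, 0.035, 0, 0, 0, 0, 0, 0, 0.03, 0, 0, 0, 0, 0, 0, 0.02, 0, 0, 0, 0, 0, 0, 0, 0, 0, 0, 0, 0]
}}

```text
clock: 9.78
position: [0.3656, 0.0473, 0.2712]
ee_rot: [0.007, -0.006, 1.0, -0.001]
contact_force: [-0.9, 0.5, -0.1]
width: -0.0002
```

```bash
python3 - <<'E'
from h import *
from rig import imaging
s,p,R=cur();print(s["clock"],p,s["contact_force"])
ims=[]
for n in("scene","top"):
    d=imaging.get_image(n);np.savez(n+"5.npz",**d);im=d["image"]
    ims.append(cv2.resize(im[130:250,270:400] if n=="scene" else im[120:240,220:350],None,fx=3,fy=3,interpolation=cv2.INTER_CUBIC))
cv2.imwrite("pics/m5.png",np.hstack(ims)[:,:,::-1])
for u in (278,297):print([pt(d,u,v).round(3).tolist() for v in range(166,186,2)])
E
```

```text
9.7833 [0.36562995 0.04731724 0.27124689] [-0.88152503  0.52722199 -0.14866631]
[[0.65, 0.066, 0.118], [0.644, 0.067, 0.117], [0.639, 0.067, 0.116], [0.633, 0.068, 0.116], [0.627, 0.068, 0.115], [0.62, 0.069, 0.117], [0.613, 0.069, 0.12], [0.609, 0.07, 0.116], [0.603, 0.071, 0.115], [0.596, 0.071, 0.121]]
[[0.644, 0.012, 0.116], [0.638, 0.012, 0.117], [0.632, 0.013, 0.116], [0.625, 0.014, 0.12], [0.621, 0.014, 0.115], [0.285, -0.017, 1.138], [0.608, 0.015, 0.117], [0.603, 0.016, 0.114], [0.596, 0.017, 0.118], [0.59, 0.017, 0.116]]
```

View pics/m5.png

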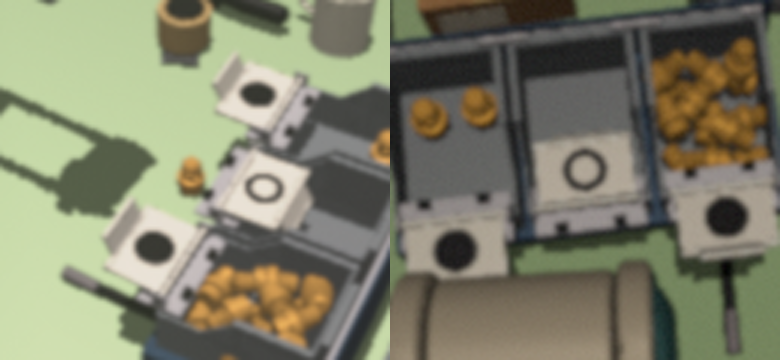

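The middle marker now lies level over its bin with the ring up, at about (265,188) in the left crop. Its surface reads 0.115–0.118 m nearly throughout. The other markers, the stock, the coupling and the pen look unchanged.

```bash
python3 - <<'E'
from rig import workorder
print(workorder.sign_off())
E
```

```text
the job is handed in; nothing more can be done
None
```

I turned the empty (middle) bin's marker over with the closed fingertips. It now lies flat over the bin's mouth with the open ring up. The job is signed off, with the hand backed well clear and the clock at about 9.9 s.

**How it moved:** I pushed it up from the foot of its thumb tab, over the pivot, and pressed it gently onto its stop. The stop read 4.3 N with the fingertip at 115.5 mm, the height expected for a level plate.

**Last checks:**
- **Marker:** depth along the plate was 114–121 mm, mostly 115–118 mm, so it is level within the camera's noise. One pixel gave a stray reading, which I ignored.
- **Everything else:** the other two markers still show their discs up, and the stock, coupling and pen look unmoved. I compared these by eye and did not measure them again.
- **Contact with the tool:** after I backed off, the wrist force was within about 1 N, which is sensor noise.

**What went less smoothly:**
- The tool drifted about 12 mm sideways on the way down to bench height. I corrected this before touching anything.
- The first contact overshot by about 4 mm, giving 6.4 N on the tab.

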